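# Tip two crates to find the stamped one and push it up to the dispatch rail

### The job

Of the two small slatted crates standing upright in front of you, one has the workshop's check stamp (a ring with a tick) burnt into its underside: tip each crate over away from you, so that both lie on their far sides with their bases facing you. Then push the stamped one, as it lies, straight on until its open end is flat against the wooden dispatch rail, and leave the unstamped one lying short of the rail with its base showing, ready to be stamped. Only push with the fingers, do not grip or lift a crate, and leave the mug, the card tube and the paint bottle where they are.

Things in the scene. Friction and masses are not known exactly. Their poses are not given: they have to be found in the camera images.
- crate_1: one of the two crates (left or right place varies): empty, slatted wood, open top, 0.34 kg; 90 mm deep (own x), 120 wide (own y), 150 high (own z); walls 7 to 9, base 12. Origin: centre of its underside; z points to the open top. Starts upright, near face (own x = -45 mm) roughly towards the robot. Pushed away within 40 mm of its rim it tips over its far bottom edge; pushed low it slides
- crate_2: the other crate, same size, look and axes as crate_1. Either crate, tipped away, passes its balance at about 40 degrees and then drops onto its far face by itself; lying so it is 90 mm high, reaches 150 mm away from its base, its origin is 45 mm above the table and its z is level, pointing away from the robot
- stamp (a point): centre of the burnt-in check stamp, a dark brown ring 64 mm across with a tick in it, in the middle of the underside of the one stamped crate (so it coincides with that crate's origin); the other crate's underside is bare plywood with four screws
- rail: dispatch rail: straight wooden batten fixed on the table beyond the crates, 440 mm long (its own y), 34 mm thick (x), 30 mm high. Origin: middle of its near face, at table height; its x points away from the robot, square to the near face, which is the plane x = 0. A crate home against it has its origin 150 mm in front of that face
- mug: white mug, 82 mm across, 94 mm high, on the left. Origin near the middle of its foot. Not to be moved
- card_tube: upright brown card tube, 70 mm across, 128 mm high, on the left. Origin: middle of its foot. Not to be moved
- paint: small paint bottle, 38 mm across, 98 mm high, on the left. Origin: middle of its foot. Not to be moved

How it is judged:
By the outcome, as a careful person would: the job done as asked, in the order asked, and still so for the second after the job is handed in, with the robot touching nothing.
It also fails if it takes over 54 s, if anything falls off the work surface, if the arm or the gripper's body presses on something with over 40 N, if the wrist force passes 120 N, or if a joint passes its speed limit or range.

### The arm

A 7-joint arm with a two-finger parallel gripper is mounted at the origin on a cart in front of the work surface, level with it; the furniture and walls round the work are solid. World frame = base frame: x ahead of the robot, y to its left, z up, the work surface at z = 0. Lengths are in m, angles in degrees, forces in N, time in s.
With the tool pointing down it reaches from about 0.4 to 0.75 m from the base axis. Payload 19.5 kg.
Tool frame: the origin (TCP) lies on the mounting face of the last link; the fingertips stand 173 mm ahead of it and the grasp point (between the pads) lies 155 mm ahead of it; z points along the fingers, y is the direction in which the jaws open and shut (so a half turn about z gives the same grasp; the last joint's range is limited). The gripper opens to 85 mm and grips with 20 to 120 N. Pads are 22 mm wide; open, the fingers measure 114 mm over their backs; the gripper's body (76 mm by 85 mm) begins 54 mm behind the grasp point. The pads swing forward as they close: fully open they stand 13 mm farther back than shut.
Start: joints at [-66.045, 40.479, -1.581, 85.061, 1.261, 54.483, -4.326], TCP at [0.255, 0.515, 0.405] pointing down, gripper open.
Joint ranges: [-155.06, 155.06], [-18.47, 123.98], [-90, 86.84], [0, 140.48], [-83.41, 263.41], [0, 116], [-161.91, 161.91]. Speed limits (degrees/s): [108.29, 108.29, 147.25, 147.25, 172.46, 172.46, 172.46].

### API

Orientations are given as a 3x3 rotation matrix whose columns are the frame's x, y, z axes.
In Python, from station import monitor, optics, manip, spotter gives the robot as it stands.
- The arm moves only by the tool apply_moves, never from a script. Its argument "commands" is a list of rows, each an object of numbers: "x", "y", "z": the shift along the tool's x, y, z in m; "rx", "ry", "rz": the turn, a rotation vector about the tool's x, y, z in degrees; "claw": the opening, from 0 (shut) to 1 (fully open). In form: [{"x": .., "y": .., "z": .., "rx": .., "ry": .., "rz": .., "claw": ..}, ...]. A call has 1 to 5 rows; each row shifts and turns the commanded pose from where the row before left it, along the tool's axes as they then stand; what a row does not reach is not made up. A row lasts 1/10 s, in which the tool goes at most 50 mm and 8.59 degrees, less where a joint would pass 70% of its speed; a pose out of reach is approached as far as the arm can. A call with a gripper value outside its range is refused whole. The fingers move at their own pace and stop on an object; the grip force is fixed at half the most. Time passes only in rows, so rows that do not move let the fingers close. It gives the time, the measured TCP pose, the force and the opening at its end, in the units of the state.
- monitor.get_obs(): the state, without advancing time (a new reading comes with each control period).
- optics.read_camera(name): name is "scene" or "top"; returns a dict with "pixels" (384x512x3 uint8, red, green, blue), "camera_matrix" (3x3 intrinsics, pixels), "cam_to_world" (4x4, takes a point from camera to world coordinates). Camera axes: x right, y down, z forward; pixel columns grow to the right and rows downward; lengths in m; the calibration is good to about 2 mm. A picture is of the moment at which its call begins. There is no depth.
- manip.finish_job(): hands the job in, once; it reports no verdict.
Trained networks look in the newest picture that a camera, given by its name, has taken for a name from the list of things; names that differ only in an ending like _2 or _b are one class to them, and where a whole thing is asked for, a point or a joint stands for the part that bears it (a point fixed in the world has none). Each returns a list of dicts, best first, with "conf" (0 to 1); they miss things now and then, are a little off and sometimes report something else, mostly with a low value. They report only what shows in the picture. A call takes as long as a camera call.
- spotter.recognise(camera, target): "extent" ([centre column, centre row, width, height] in pixels, round what is visible of it).
- spotter.masks_of(camera, target): "region" (384x512 bool, what is visible of it) and "extent" ([centre column, centre row, width, height] in pixels, round what is visible of it).
- spotter.place_of(camera, target): "xy" ([column, row] in pixels: a listed point, or the origin of a listed thing).
The state is a dict: "time": time; "joints": joint angles; "joint_vel": joint speeds; "effort": joint torques, N m; "tool_pos": TCP position; "ee_rot": TCP orientation; "force": force on the tool from outside, world axes, zero at the start; "wrist_torque": the same for the moment, N m; "grip_width": finger opening in m.
Only numpy, scipy, OpenCV 4.12 (cv2) and the standard library are available. Lean on these libraries where they do the work, as an engineer would, in place of code of your own. Each camera call takes 0.05 s, during which the arm holds its last target.

## Working session

There is one attempt and no reset: what is moved stays moved. The work goes in short steps, Python scripts to look and compute and a tool call to move; the robot and the scene stay as the last step left them, time stands still between calls to the robot, and variables do not carry over. Pictures are saved under pics/ and viewed, and the job is handed in when it is done.

Besides the shell and the picture viewer there is one more tool, called after "Request:" by a JSON object that holds its "op" and its "data", one argument or row to a line. apply_moves: Moves the arm, as the interface text tells. Its arguments: {"type":"object","properties":{"commands":{"type":"array"}},"required":["commands"]}

```bash
ls; mkdir -p pics
python3 - <<'E'
from station import monitor, optics, manip, spotter
import cv2,numpy as np
o=monitor.get_obs()
for k,v in o.items(): print(k,np.round(v,3).tolist())
for n in ("scene","top"):
    r=optics.read_camera(n); cv2.imwrite(f"pics/{n}0.png",r["pixels"][:,:,::-1]); print(n,np.round(r["camera_matrix"],1).tolist(),np.round(r["cam_to_world"],4).tolist())
    for t in ("crate_1","rail","mug","card_tube","paint","stamp"):
        print(t,[(np.round(d["xy"],1).tolist(),round(d["conf"],2)) for d in spotter.place_of(n,t)],[(np.round(d["extent"]).tolist(),round(d["conf"],2)) for d in spotter.recognise(n,t)])
E
```

```text
pics
time 0.0
joints [-66.045, 40.512, -1.584, 85.083, 1.261, 54.483, -4.326]
joint_vel [0.034, 0.056, -0.043, -0.076, 0.079, -0.011, 0.016]
effort [-0.001, -88.321, 1.234, -23.618, 0.017, 0.006, -0.0]
tool_pos [0.255, 0.515, 0.404]
ee_rot [[-0.896, 0.444, -0.0], [0.444, 0.896, -0.001], [-0.0, -0.001, -1.0]]
force [-0.046, -0.424, 0.008]
wrist_torque [0.029, -0.013, 0.013]
grip_width 0.085
scene [[389.8, 0.0, 248.2], [0.0, 389.8, 192.8], [0.0, 0.0, 1.0]] [[0.9152, -0.1918, 0.3546, 0.2781], [-0.403, -0.457, 0.793, -0.7484], [0.01, -0.8686, -0.4955, 0.4754], [0.0, 0.0, 0.0, 1.0]]
crate_1 [([206.3, 224.8], 0.6), ([249.6, 289.4], 0.58), ([244.5, 179.9], 0.28)] [([206.0, 196.0, 61.0, 94.0], 0.81), ([252.0, 256.0, 87.0, 126.0], 0.6)]
rail [([340.4, 223.3], 0.68), ([175.8, 189.5], 0.62)] [([365.0, 226.0, 148.0, 123.0], 0.77)]
mug [([191.9, 169.4], 0.63)] [([192.0, 148.0, 34.0, 43.0], 0.79)]
card_tube [([245.0, 181.1], 0.79)] [([247.0, 158.0, 31.0, 56.0], 0.58), ([252.0, 256.0, 87.0, 125.0], 0.35)]
paint [] [([176.0, 173.0, 16.0, 38.0], 0.67)]
stamp [] [([209.0, 194.0, 56.0, 95.0], 0.87), ([364.0, 229.0, 146.0, 123.0], 0.23)]
top [[499.8, 0.0, 253.0], [0.0, 499.8, 186.1], [0.0, 0.0, 1.0]] [[-0.0093, -0.9839, 0.1786, 0.4095], [-0.9999, 0.0116, 0.012, -0.0425], [-0.0139, -0.1785, -0.9838, 1.1974], [0.0, 0.0, 0.0, 1.0]]
crate_1 [([278.1, 245.5], 0.65), ([366.0, 244.1], 0.59)] [([376.0, 242.0, 73.0, 48.0], 0.73), ([280.0, 245.0, 60.0, 48.0], 0.67)]
rail [] [([320.0, 127.0, 185.0, 23.0], 0.57)]
mug [([157.3, 221.8], 0.6)] [([154.0, 225.0, 60.0, 43.0], 0.97)]
card_tube [([206.3, 184.3], 0.92)] [([205.0, 178.0, 38.0, 39.0], 0.66)]
paint [([206.8, 255.8], 0.64)] [([199.0, 256.0, 15.0, 21.0], 0.65)]
stamp [([277.7, 245.2], 0.94)] [([280.0, 243.0, 59.0, 52.0], 0.59)]
```

View pics/scene0.png

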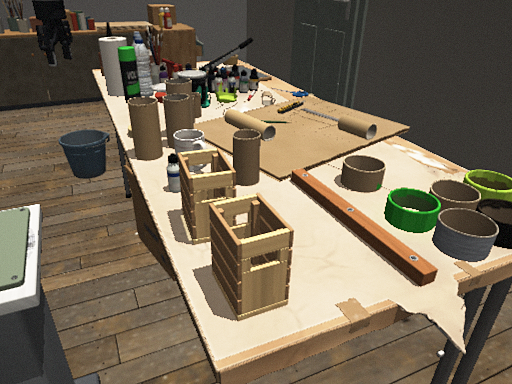

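View pics/top0.png

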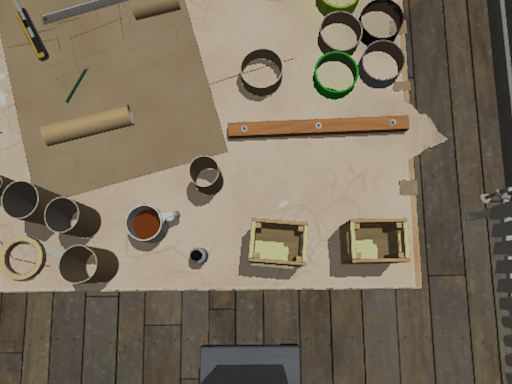

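Run:
```python
import cv2
a=cv2.imread("pics/top0.png")
cv2.imwrite("pics/z1.png",cv2.resize(a[205:280,235:425],None,fx=4,fy=4,interpolation=cv2.INTER_CUBIC))
cv2.imwrite("pics/z2.png",cv2.resize(a[105:150,220:420],None,fx=4,fy=4,interpolation=cv2.INTER_CUBIC))
```

```text
(no output)
```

View pics/z1.png

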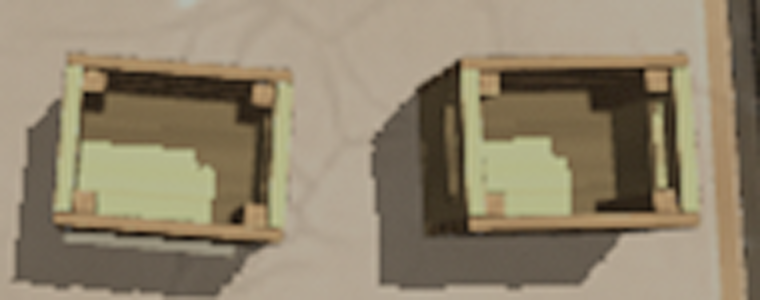

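View pics/z2.png

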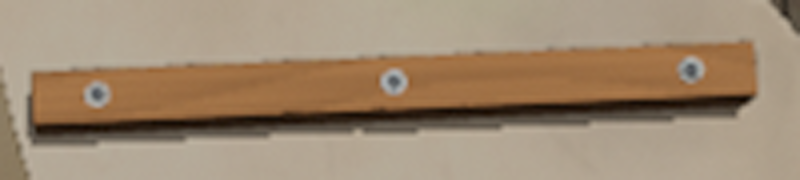

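```bash
cat > h.py <<'E'
import numpy as np, cv2
from station import monitor, optics, manip, spotter
def proj_z(cam,uv,z):
    K=cam["camera_matrix"];T=cam["cam_to_world"]
    uv=np.atleast_2d(np.asarray(uv,float))
    d=(np.linalg.inv(K)@np.c_[uv,np.ones(len(uv))].T).T@T[:3,:3].T
    o=T[:3,3]; return o+d*((z-o[2])/d[:,2])[:,None]
def to_px(cam,P):
    T=cam["cam_to_world"];p=(np.atleast_2d(P)-T[:3,3])@T[:3,:3]
    q=p@cam["camera_matrix"].T; return q[:,:2]/q[:,2:]
def snap(name,fn):
    r=optics.read_camera(name); cv2.imwrite("pics/"+fn,r["pixels"][:,:,::-1]); return r
E
python3 - <<'E'
from h import *
c=optics.read_camera("top")
u=lambda L,o:[(a/4+o[0]-.375,b/4+o[1]-.375) for a,b in L]
for L in ([(68,55),(292,72),(282,241),(55,217)],[(462,59),(688,57),(700,222),(468,231)]):
    P=proj_z(c,u(L,(235,205)),.15); print(P.round(3).tolist(),P.mean(0).round(4))
    print([round(np.linalg.norm(P[i]-P[(i+1)%4]),4) for i in range(4)])
    d=P[1]-P[0]+P[2]-P[3]; print("yaw",np.degrees(np.arctan2(d[0],-d[1])))
P=proj_z(c,u([(32,125),(757,95)],(220,105)),.03);print(P,np.linalg.norm(P[1]-P[0]),"mid",P.mean(0))
d=P[1]-P[0];print("yaw",np.degrees(np.arctan2(d[0],-d[1])))
for n,uv,z in (("mug",(157.3,221.8),0),("tube",(206.3,184.3),0),("paint",(206.8,255.8),0)): print(n,proj_z(c,uv,z).round(3))
E
```

```text
[[0.531, -0.026, 0.15], [0.52, -0.144, 0.15], [0.433, -0.136, 0.15], [0.446, -0.019, 0.15]] [ 0.4825 -0.0811  0.15  ]
[np.float64(0.1179), np.float64(0.0879), np.float64(0.1181), np.float64(0.0847)]
yaw -5.75838406504248
[[0.526, -0.233, 0.15], [0.526, -0.351, 0.15], [0.44, -0.352, 0.15], [0.437, -0.232, 0.15]] [ 0.4824 -0.2919  0.15  ]
[np.float64(0.1182), np.float64(0.0856), np.float64(0.1197), np.float64(0.0893)]
yaw 0.7724459863416375
[[ 0.74561775  0.03209793  0.03      ]
 [ 0.75854547 -0.4058011   0.03      ]] 0.438089815520695 mid [ 0.75208161 -0.18685159  0.03      ]
yaw 1.6910044460087448
mug [[0.542 0.204 0.   ]]
tube [[0.633 0.086 0.   ]]
paint [[0.46  0.084 0.   ]]
```

Request:
{"op": "apply_moves", "data": {
  "commands": [
    {"x":-0.036,"y":-0.024,"claw":0},
    {"x":-0.036,"y":-0.024,"claw":0},
    {"x":-0.036,"y":-0.024,"claw":0},
    {"x":-0.036,"y":-0.024,"claw":0},
    {"x":-0.036,"y":-0.024,"claw":0}
  ]
}}

```text
invalid input at $.commands[0]: expected keys x, y, z, rx, ry, rz, claw
```

Request:
{"op": "apply_moves", "data": {
  "commands": [
    {"x":-0.036,"y":-0.024,"z":0,"rx":0,"ry":0,"rz":0,"claw":0},
    {"x":-0.036,"y":-0.024,"z":0,"rx":0,"ry":0,"rz":0,"claw":0},
    {"x":-0.036,"y":-0.024,"z":0,"rx":0,"ry":0,"rz":0,"claw":0},
    {"x":-0.036,"y":-0.024,"z":0,"rx":0,"ry":0,"rz":0,"claw":0},
    {"x":-0.036,"y":-0.024,"z":0,"rx":0,"ry":0,"rz":0,"claw":0}
  ]
}}

```text
time: 1.85
tool_pos: [0.3638, 0.3263, 0.4048]
ee_rot: [[-0.896, 0.444, 0.0], [0.444, 0.896, 0.0], [-0.0, 0.0, -1.0]]
force: [1.3, -0.0, 0.3]
grip_width: 0.0122
```

Request:
{"op": "apply_moves", "data": {
  "commands": [
    {"x":-0.024,"y":-0.039,"z":0,"rx":0,"ry":0,"rz":0,"claw":0},
    {"x":-0.024,"y":-0.039,"z":0,"rx":0,"ry":0,"rz":0,"claw":0},
    {"x":-0.024,"y":-0.039,"z":0,"rx":0,"ry":0,"rz":0,"claw":0},
    {"x":-0.024,"y":-0.039,"z":0,"rx":0,"ry":0,"rz":0,"claw":0},
    {"x":-0.024,"y":-0.039,"z":0,"rx":0,"ry":0,"rz":0,"claw":0}
  ]
}}

```text
time: 2.35
tool_pos: [0.384, 0.0982, 0.4049]
ee_rot: [[-0.896, 0.444, 0.001], [0.444, 0.896, 0.0], [-0.0, 0.0, -1.0]]
force: [2.0, 0.1, 0.6]
grip_width: 0.0
```

Request:
{"op": "apply_moves", "data": {
  "commands": [
    {"x":-0.024,"y":-0.039,"z":0,"rx":0,"ry":0,"rz":0,"claw":0},
    {"x":-0.024,"y":-0.039,"z":0,"rx":0,"ry":0,"rz":0,"claw":0},
    {"x":-0.024,"y":-0.039,"z":0,"rx":0,"ry":0,"rz":0,"claw":0},
    {"x":-0.024,"y":-0.039,"z":0,"rx":0,"ry":0,"rz":0,"claw":0},
    {"x":0,"y":0,"z":0,"rx":0,"ry":0,"rz":8.5,"claw":0}
  ]
}}

```text
time: 2.85
tool_pos: [0.4004, -0.0891, 0.4047]
ee_rot: [[-0.816, 0.579, 0.0], [0.579, 0.816, -0.002], [-0.001, -0.002, -1.0]]
force: [-0.6, 1.7, -0.9]
grip_width: 0.0004
```

```bash
python3 -c "
from h import *
o=monitor.get_obs();print(o['time'],o['tool_pos'],np.round(o['joints'],1));R=np.array(o['ee_rot']);print(np.degrees(np.arctan2(R[1,0],R[0,0])))"
```

```text
2.85 [ 0.40041941 -0.08914632  0.40466414] [ 11.6  27.3  -5.6 116.8   4.6  36.1  57.6]
144.65320067093973
```

Request:
{"op": "apply_moves", "data": {
  "commands": [
    {"x":0,"y":0,"z":0,"rx":0,"ry":0,"rz":8.5,"claw":0},
    {"x":0,"y":0,"z":0,"rx":0,"ry":0,"rz":8.5,"claw":0},
    {"x":0,"y":0,"z":0,"rx":0,"ry":0,"rz":8.5,"claw":0},
    {"x":0,"y":0,"z":0,"rx":0,"ry":0,"rz":8.5,"claw":0},
    {"x":0,"y":0,"z":0,"rx":0,"ry":0,"rz":8.5,"claw":0}
  ]
}}

```text
time: 3.35
tool_pos: [0.401, -0.0825, 0.4048]
ee_rot: [[-0.213, 0.977, 0.0], [0.977, 0.213, -0.0], [-0.0, 0.0, -1.0]]
force: [-0.1, 0.1, -0.5]
grip_width: -0.0007
```

Request:
{"op": "apply_moves", "data": {
  "commands": [
    {"x":0,"y":0,"z":0,"rx":0,"ry":0,"rz":8.5,"claw":0},
    {"x":0,"y":0,"z":0,"rx":0,"ry":0,"rz":8.5,"claw":0},
    {"x":0,"y":0,"z":0,"rx":0,"ry":0,"rz":8.5,"claw":0},
    {"x":0,"y":0,"z":0,"rx":0,"ry":0,"rz":8.5,"claw":0},
    {"x":0,"y":0,"z":0,"rx":0,"ry":0,"rz":8.5,"claw":0}
  ]
}}

```text
time: 3.85
tool_pos: [0.401, -0.0825, 0.4048]
ee_rot: [[0.503, 0.864, 0.0], [0.864, -0.503, -0.0], [0.0, 0.0, -1.0]]
force: [0.0, 0.2, -0.2]
grip_width: -0.0001
```

Request:
{"op": "apply_moves", "data": {
  "commands": [
    {"x":0,"y":0,"z":0,"rx":0,"ry":0,"rz":8.5,"claw":0},
    {"x":0,"y":0,"z":0,"rx":0,"ry":0,"rz":8.5,"claw":0},
    {"x":0,"y":0,"z":0,"rx":0,"ry":0,"rz":8.5,"claw":0},
    {"x":0,"y":0,"z":0,"rx":0,"ry":0,"rz":8.5,"claw":0},
    {"x":0,"y":0,"z":0,"rx":0,"ry":0,"rz":8.5,"claw":0}
  ]
}}

```text
time: 4.35
tool_pos: [0.4011, -0.0825, 0.4048]
ee_rot: [[0.955, 0.298, 0.0], [0.298, -0.955, -0.0], [0.0, 0.0, -1.0]]
force: [-0.4, 0.0, 0.4]
grip_width: -0.0001
```

Request:
{"op": "apply_moves", "data": {
  "commands": [
    {"x":0,"y":0,"z":0,"rx":0,"ry":0,"rz":8.5,"claw":0},
    {"x":0,"y":0,"z":0,"rx":0,"ry":0,"rz":8.5,"claw":0},
    {"x":0,"y":0,"z":0,"rx":0,"ry":0,"rz":5.5,"claw":0},
    {"x":0,"y":0,"z":0,"rx":0,"ry":0,"rz":0,"claw":0}
  ]
}}

```text
time: 4.75
tool_pos: [0.4011, -0.0824, 0.4047]
ee_rot: [[0.996, -0.086, -0.0], [-0.086, -0.996, -0.0], [-0.0, 0.0, -1.0]]
force: [0.8, 0.3, -0.6]
grip_width: 0.0003
```

```bash
python3 -c "
from h import *
o=monitor.get_obs();print(o['time'],o['tool_pos'],np.round(o['joints'],1));R=np.array(o['ee_rot']);print(np.degrees(np.arctan2(R[1,0],R[0,0])))"
```

```text
4.75 [ 0.4011031  -0.08235235  0.40466107] [-17.4  33.1  42.2 117.7 -33.5  41.6 -48.8]
-4.921895172144558
```

Request:
{"op": "apply_moves", "data": {
  "commands": [
    {"x":0,"y":-0.009,"z":0.036,"rx":0,"ry":0,"rz":0,"claw":0},
    {"x":0,"y":0,"z":0.036,"rx":0,"ry":0,"rz":0,"claw":0},
    {"x":0,"y":0,"z":0.032,"rx":0,"ry":0,"rz":0,"claw":0},
    {"x":0,"y":0,"z":0,"rx":0,"ry":0,"rz":0,"claw":0}
  ]
}}

```text
time: 5.15
tool_pos: [0.4014, -0.0737, 0.2987]
ee_rot: [[0.997, -0.082, -0.004], [-0.082, -0.997, 0.001], [-0.004, -0.001, -1.0]]
force: [0.0, -0.2, 0.6]
grip_width: -0.0001
```

Run:
```python
from h import *
o=monitor.get_obs();print(o['tool_pos'])
c=snap("scene","s1.png")
a=cv2.imread("pics/s1.png");cv2.imwrite("pics/s1z.png",cv2.resize(a[110:330,130:330],None,fx=2.7,fy=2.7,interpolation=cv2.INTER_CUBIC))
```

```text
[ 0.40136526 -0.07373481  0.29870259]
```

View pics/s1z.png

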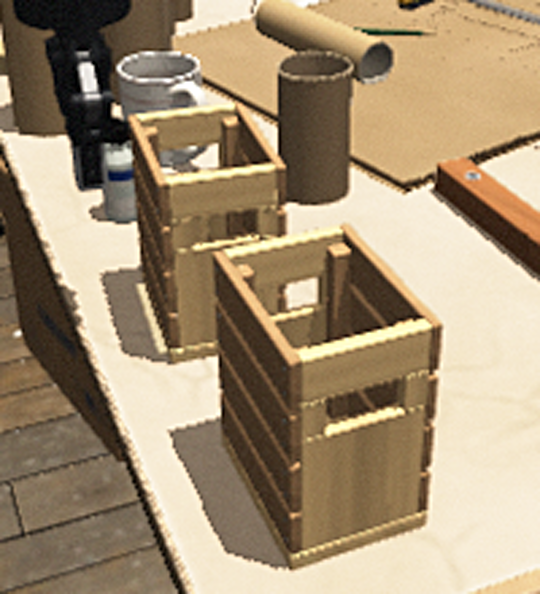

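Request:
{"op": "apply_moves", "data": {
  "commands": [
    {"x":0.011,"y":0,"z":0,"rx":0,"ry":0,"rz":0,"claw":0},
    {"x":0.011,"y":0,"z":0,"rx":0,"ry":0,"rz":0,"claw":0},
    {"x":0.008,"y":0,"z":0,"rx":0,"ry":0,"rz":0,"claw":0},
    {"x":0.008,"y":0,"z":0,"rx":0,"ry":0,"rz":0,"claw":0},
    {"x":0.008,"y":0,"z":-0.002,"rx":0,"ry":0,"rz":0,"claw":0}
  ]
}}

```text
time: 5.7
tool_pos: [0.448, -0.0774, 0.3034]
ee_rot: [[0.996, -0.084, 0.0], [-0.084, -0.996, -0.0], [0.0, 0.0, -1.0]]
force: [-1.6, 0.3, 2.7]
grip_width: 0.0001
```

Run:
```python
from h import *
o=monitor.get_obs();print(o['tool_pos'],o['force'])
c=snap("scene","s2.png")
a=cv2.imread("pics/s2.png");cv2.imwrite("pics/s2z.png",cv2.resize(a[110:330,130:330],None,fx=2.7,fy=2.7,interpolation=cv2.INTER_CUBIC))
```

```text
[ 0.44800951 -0.07743456  0.30336295] [-1.55790355  0.27914607  2.70092062]
```

View pics/s2z.png

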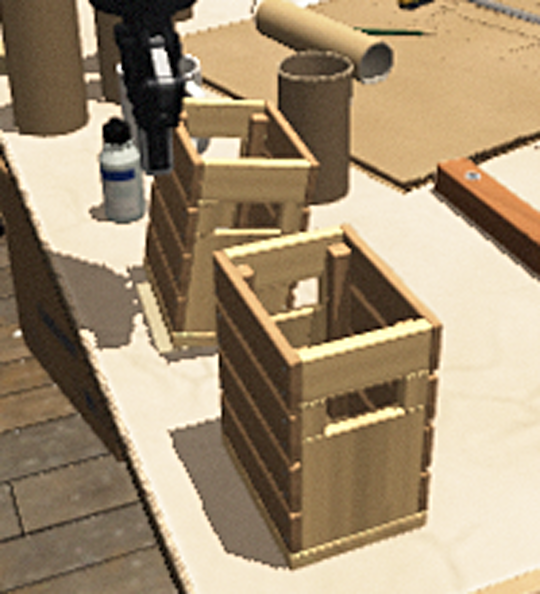

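Request:
{"op": "apply_moves", "data": {
  "commands": [
    {"x":0.009,"y":0,"z":-0.002,"rx":0,"ry":0,"rz":0,"claw":0},
    {"x":0.009,"y":0,"z":-0.002,"rx":0,"ry":0,"rz":0,"claw":0},
    {"x":0.009,"y":0,"z":-0.002,"rx":0,"ry":0,"rz":0,"claw":0},
    {"x":0.009,"y":0,"z":-0.002,"rx":0,"ry":0,"rz":0,"claw":0},
    {"x":0.008,"y":0,"z":-0.002,"rx":0,"ry":0,"rz":0,"claw":0}
  ]
}}

```text
time: 6.25
tool_pos: [0.4919, -0.0812, 0.3131]
ee_rot: [[0.996, -0.084, 0.0], [-0.084, -0.996, -0.0], [0.0, 0.0, -1.0]]
force: [-0.1, 0.2, -0.3]
grip_width: 0.0002
```

Run:
```python
from h import *
o=monitor.get_obs();print(o['tool_pos'],o['force'])
c=snap("scene","s3.png")
a=cv2.imread("pics/s3.png");cv2.imwrite("pics/s3z.png",cv2.resize(a[110:330,130:330],None,fx=2.7,fy=2.7,interpolation=cv2.INTER_CUBIC))
```

```text
[ 0.49190807 -0.08122704  0.313073  ] [-0.05290091  0.21137369 -0.30547127]
```

View pics/s3z.png

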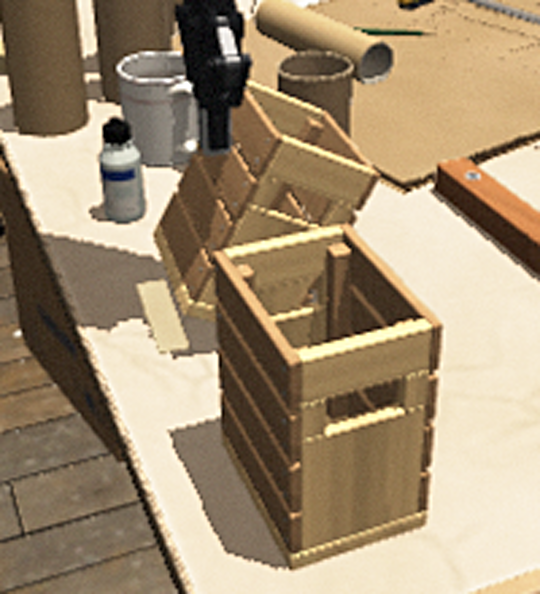

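Request:
{"op": "apply_moves", "data": {
  "commands": [
    {"x":0.007,"y":0,"z":-0.002,"rx":0,"ry":0,"rz":0,"claw":0},
    {"x":0.005,"y":0,"z":-0.002,"rx":0,"ry":0,"rz":0,"claw":0},
    {"x":0,"y":0,"z":0,"rx":0,"ry":0,"rz":0,"claw":0},
    {"x":0,"y":0,"z":0,"rx":0,"ry":0,"rz":0,"claw":0}
  ]
}}

```text
time: 6.7
tool_pos: [0.5033, -0.0822, 0.3167]
ee_rot: [[0.996, -0.085, -0.0], [-0.085, -0.996, -0.0], [-0.0, 0.0, -1.0]]
force: [-0.5, -0.9, 0.4]
grip_width: 0.0004
```

Run:
```python
from h import *
o=monitor.get_obs();print(o['tool_pos'],o['force'])
c=snap("scene","s4.png")
a=cv2.imread("pics/s4.png");cv2.imwrite("pics/s4z.png",cv2.resize(a[110:330,130:330],None,fx=2.7,fy=2.7,interpolation=cv2.INTER_CUBIC))
```

```text
[ 0.5032573  -0.08222515  0.31667893] [-0.51773684 -0.91899375  0.42815267]
```

View pics/s4z.png

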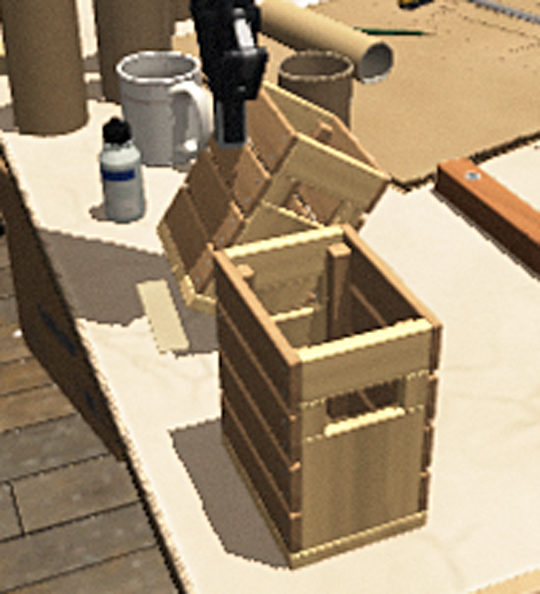

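Request:
{"op": "apply_moves", "data": {
  "commands": [
    {"x":0.006,"y":0,"z":-0.002,"rx":0,"ry":0,"rz":0,"claw":0},
    {"x":0.006,"y":0,"z":-0.002,"rx":0,"ry":0,"rz":0,"claw":0},
    {"x":0,"y":0,"z":0,"rx":0,"ry":0,"rz":0,"claw":0},
    {"x":0,"y":0,"z":0,"rx":0,"ry":0,"rz":0,"claw":0}
  ]
}}

```text
time: 7.15
tool_pos: [0.5154, -0.0832, 0.3206]
ee_rot: [[0.996, -0.084, -0.0], [-0.084, -0.996, -0.0], [-0.0, 0.0, -1.0]]
force: [0.2, 0.1, -0.1]
grip_width: 0.0001
```

Run:
```python
from h import *
o=monitor.get_obs();print(o['tool_pos'],o['force'])
c=snap("scene","s5.png")
a=cv2.imread("pics/s5.png");cv2.imwrite("pics/s5z.png",cv2.resize(a[110:330,130:330],None,fx=2.7,fy=2.7,interpolation=cv2.INTER_CUBIC))
```

```text
[ 0.51540105 -0.08322497  0.32064104] [ 0.18472074  0.06300624 -0.08361479]
```

View pics/s5z.png

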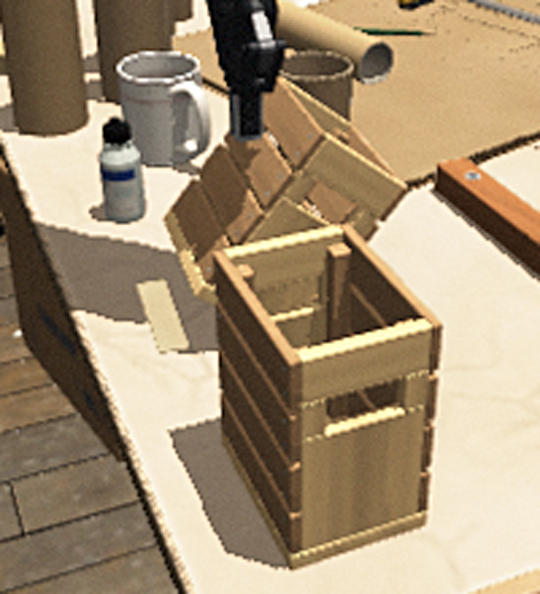

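Request:
{"op": "apply_moves", "data": {
  "commands": [
    {"x":0.008,"y":0,"z":0,"rx":0,"ry":0,"rz":0,"claw":0},
    {"x":0.008,"y":0,"z":0,"rx":0,"ry":0,"rz":0,"claw":0},
    {"x":0,"y":0,"z":0,"rx":0,"ry":0,"rz":0,"claw":0},
    {"x":0,"y":0,"z":0,"rx":0,"ry":0,"rz":0,"claw":0},
    {"x":0,"y":0,"z":0,"rx":0,"ry":0,"rz":0,"claw":0}
  ]
}}

```text
time: 7.7
tool_pos: [0.5312, -0.0846, 0.3207]
ee_rot: [[0.996, -0.085, -0.0], [-0.085, -0.996, -0.0], [-0.0, 0.0, -1.0]]
force: [0.1, -0.1, -0.2]
grip_width: -0.0001
```

Run:
```python
from h import *
o=monitor.get_obs();print(o['tool_pos'],o['force'])
c=snap("scene","s6.png")
a=cv2.imread("pics/s6.png");cv2.imwrite("pics/s6z.png",cv2.resize(a[110:330,130:330],None,fx=2.7,fy=2.7,interpolation=cv2.INTER_CUBIC))
```

```text
[ 0.53116734 -0.08458359  0.32066628] [ 0.14507448 -0.11154112 -0.16922808]
```

View pics/s6z.png

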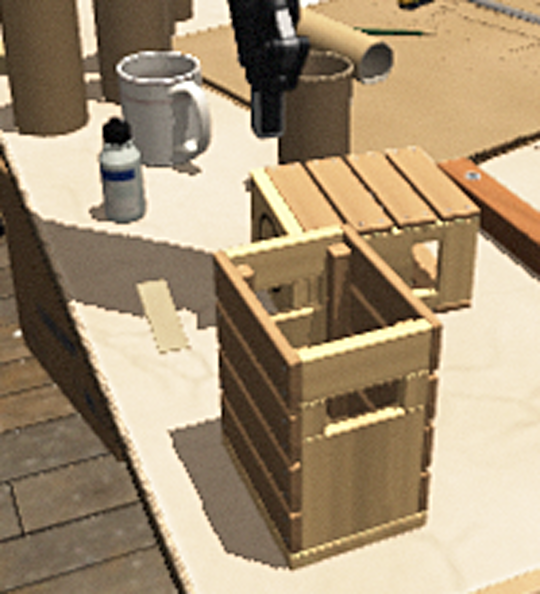

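Request:
{"op": "apply_moves", "data": {
  "commands": [
    {"x":-0.044,"y":0,"z":0,"rx":0,"ry":0,"rz":0,"claw":0},
    {"x":-0.044,"y":0,"z":0,"rx":0,"ry":0,"rz":0,"claw":0},
    {"x":-0.042,"y":0,"z":0,"rx":0,"ry":0,"rz":0,"claw":0},
    {"x":0,"y":0,"z":0,"rx":0,"ry":0,"rz":-5.7,"claw":0},
    {"x":0,"y":0.04,"z":0,"rx":0,"ry":0,"rz":0,"claw":0}
  ]
}}

```text
time: 8.25
tool_pos: [0.4021, -0.1109, 0.3209]
ee_rot: [[1.0, 0.024, -0.0], [0.024, -1.0, 0.003], [-0.0, -0.003, -1.0]]
force: [2.0, -0.7, -0.4]
grip_width: 0.0001
```

Request:
{"op": "apply_moves", "data": {
  "commands": [
    {"x":0,"y":0.045,"z":0,"rx":0,"ry":0,"rz":0,"claw":0},
    {"x":0,"y":0.045,"z":0,"rx":0,"ry":0,"rz":0,"claw":0},
    {"x":0,"y":0.045,"z":0,"rx":0,"ry":0,"rz":0,"claw":0},
    {"x":0,"y":0.0445,"z":0.022,"rx":0,"ry":0,"rz":0,"claw":0},
    {"x":0,"y":0,"z":0,"rx":0,"ry":0,"rz":0,"claw":0}
  ]
}}

```text
time: 8.75
tool_pos: [0.4034, -0.2978, 0.2972]
ee_rot: [[1.0, 0.009, -0.002], [0.009, -1.0, -0.002], [-0.002, 0.002, -1.0]]
force: [-0.8, 1.5, -0.0]
grip_width: 0.0001
```

Run:
```python
from h import *
o=monitor.get_obs();print(o['time'],o['tool_pos'],o['force']);R=np.array(o['ee_rot']);print(np.degrees(np.arctan2(R[1,0],R[0,0])),np.round(o['joints'],1))
for n in ("scene","top"):
  c=snap(n,n+"7.png")
  for f in (spotter.place_of,spotter.recognise): print([(np.round(d.get("xy",d.get("extent")),1).tolist(),round(d["conf"],2)) for d in f(n,"stamp")])
a=cv2.imread("pics/scene7.png");cv2.imwrite("pics/s7z.png",cv2.resize(a[130:330,170:330],None,fx=3,fy=3,interpolation=cv2.INTER_CUBIC))
a=cv2.imread("pics/top7.png");cv2.imwrite("pics/t7z.png",cv2.resize(a[105:280,225:425],None,fx=3,fy=3,interpolation=cv2.INTER_CUBIC))
```

```text
8.75 [ 0.40337445 -0.29782326  0.29721462] [-0.78478523  1.53178253 -0.00388489]
0.5104968885172688 [ 18.2  47.3  27.4 107.9 -37.1  33.9 -19.8]
[]
[([265.4, 192.7, 87.8, 64.6], 0.73)]
[([276.5, 223.8], 0.96)]
[([284.2, 191.6, 59.5, 78.3], 0.79)]
```

View pics/s7z.png

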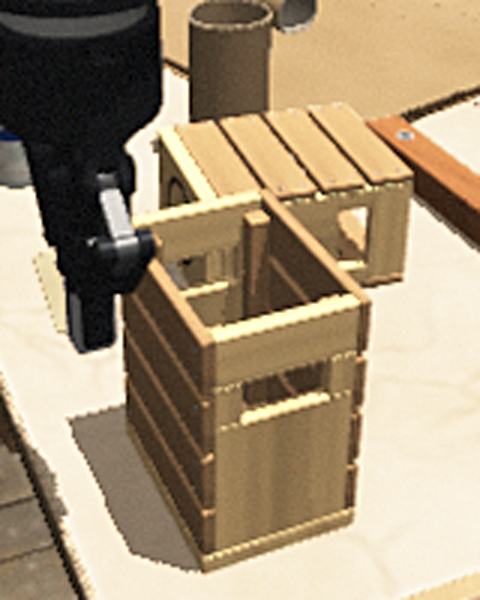

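View pics/t7z.png

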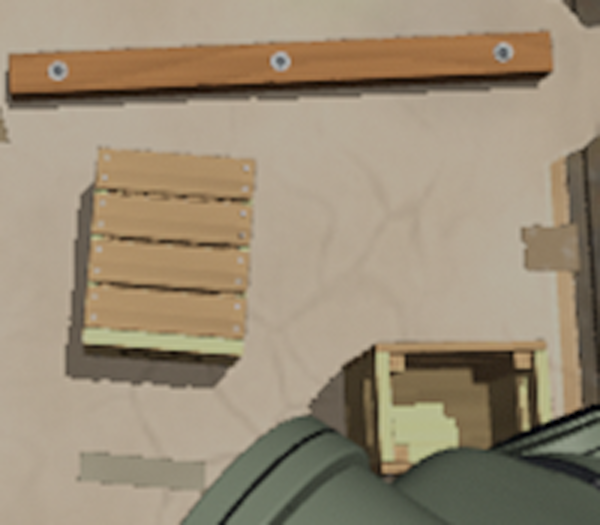

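Request:
{"op": "apply_moves", "data": {
  "commands": [
    {"x":0.01,"y":0,"z":0,"rx":0,"ry":0,"rz":0,"claw":0},
    {"x":0.009,"y":0,"z":0,"rx":0,"ry":0,"rz":0,"claw":0},
    {"x":0.008,"y":0,"z":0,"rx":0,"ry":0,"rz":0,"claw":0},
    {"x":0.008,"y":0,"z":0,"rx":0,"ry":0,"rz":0,"claw":0},
    {"x":0.008,"y":0,"z":-0.002,"rx":0,"ry":0,"rz":0,"claw":0}
  ]
}}

```text
time: 9.55
tool_pos: [0.4487, -0.2923, 0.3006]
ee_rot: [[1.0, 0.015, -0.001], [0.015, -1.0, 0.0], [-0.001, -0.0, -1.0]]
force: [-1.9, 0.4, 1.6]
grip_width: 0.0
```

Request:
{"op": "apply_moves", "data": {
  "commands": [
    {"x":0.009,"y":0,"z":-0.002,"rx":0,"ry":0,"rz":0,"claw":0},
    {"x":0.009,"y":0,"z":-0.002,"rx":0,"ry":0,"rz":0,"claw":0},
    {"x":0.009,"y":0,"z":-0.002,"rx":0,"ry":0,"rz":0,"claw":0},
    {"x":0.009,"y":0,"z":-0.002,"rx":0,"ry":0,"rz":0,"claw":0},
    {"x":0.008,"y":0,"z":-0.002,"rx":0,"ry":0,"rz":0,"claw":0}
  ]
}}

```text
time: 10.05
tool_pos: [0.4929, -0.2917, 0.3109]
ee_rot: [[1.0, 0.015, 0.0], [0.015, -1.0, -0.0], [0.0, 0.0, -1.0]]
force: [-0.8, 1.0, 0.5]
grip_width: -0.0002
```

Request:
{"op": "apply_moves", "data": {
  "commands": [
    {"x":0.008,"y":0,"z":-0.003,"rx":0,"ry":0,"rz":0,"claw":0},
    {"x":0.008,"y":0,"z":-0.003,"rx":0,"ry":0,"rz":0,"claw":0},
    {"x":0.008,"y":0,"z":-0.002,"rx":0,"ry":0,"rz":0,"claw":0},
    {"x":0.007,"y":0,"z":0,"rx":0,"ry":0,"rz":0,"claw":0},
    {"x":0.007,"y":0,"z":0,"rx":0,"ry":0,"rz":0,"claw":0}
  ]
}}

```text
time: 10.55
tool_pos: [0.5306, -0.2912, 0.3187]
ee_rot: [[1.0, 0.015, -0.0], [0.015, -1.0, -0.0], [-0.0, 0.0, -1.0]]
force: [-0.2, 0.5, 0.5]
grip_width: 0.0
```

Run:
```python
from h import *
o=monitor.get_obs();print(o['time'],o['tool_pos'],o['force'])
c=snap("scene","s8.png")
a=cv2.imread("pics/s8.png");cv2.imwrite("pics/s8z.png",cv2.resize(a[110:330,170:350],None,fx=2.7,fy=2.7,interpolation=cv2.INTER_CUBIC))
```

```text
10.55 [ 0.53058768 -0.29115559  0.31868116] [-0.15946307  0.47376095  0.45847339]
```

View pics/s8z.png

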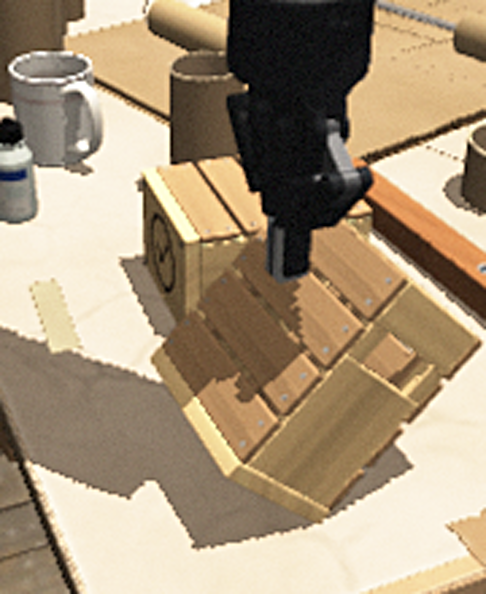

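Left crate's base shows the ring with tick (zoom 160,255). The right one is about to drop; I let it fall, then back off.

Request:
{"op": "apply_moves", "data": {
  "commands": [
    {"x":0.004,"y":0,"z":0,"rx":0,"ry":0,"rz":0,"claw":0},
    {"x":0,"y":0,"z":0,"rx":0,"ry":0,"rz":0,"claw":0},
    {"x":0,"y":0,"z":0,"rx":0,"ry":0,"rz":0,"claw":0},
    {"x":0,"y":0,"z":0,"rx":0,"ry":0,"rz":0,"claw":0},
    {"x":0,"y":0,"z":0,"rx":0,"ry":0,"rz":0,"claw":0}
  ]
}}

```text
time: 11.1
tool_pos: [0.5339, -0.2912, 0.3188]
ee_rot: [[1.0, 0.015, -0.0], [0.015, -1.0, -0.0], [-0.0, 0.0, -1.0]]
force: [0.6, 0.5, -0.1]
grip_width: -0.0001
```

Run:
```python
from h import *
o=monitor.get_obs();print(o['time'],o['tool_pos'],o['force'])
c=snap("scene","s9.png")
a=cv2.imread("pics/s9.png");cv2.imwrite("pics/s9z.png",cv2.resize(a[110:330,170:350],None,fx=2.7,fy=2.7,interpolation=cv2.INTER_CUBIC))
c=snap("top","t9.png")
a=cv2.imread("pics/t9.png");cv2.imwrite("pics/t9z.png",cv2.resize(a[105:280,225:425],None,fx=3,fy=3,interpolation=cv2.INTER_CUBIC))
```

```text
11.1 [ 0.53388143 -0.2912122   0.31879483] [ 0.55435091  0.45982316 -0.14744279]
```

View pics/s9z.png

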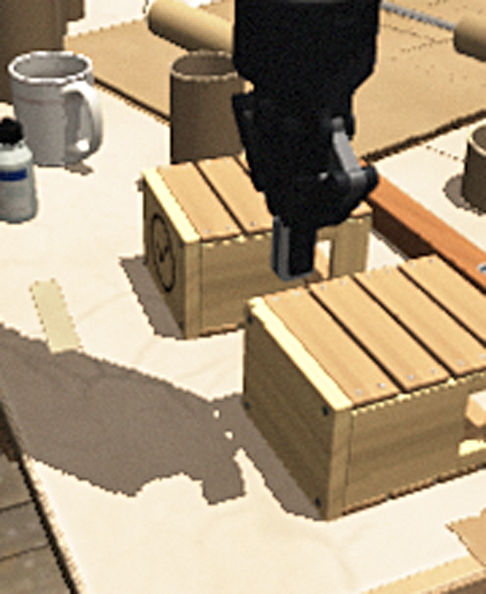

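View pics/t9z.png

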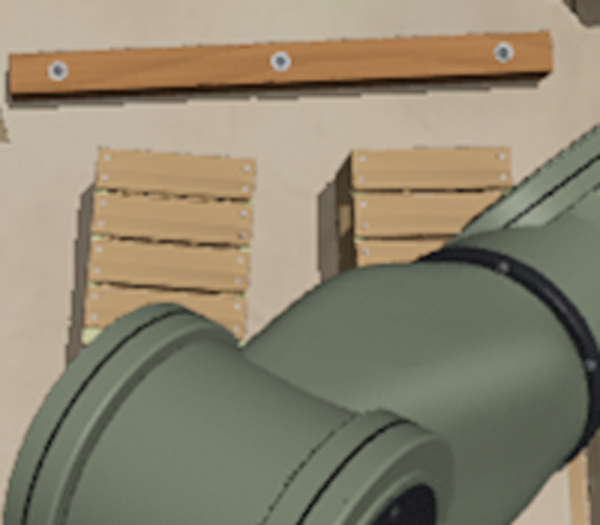

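Run:
```python
from h import *
c=optics.read_camera("top")
L=[(98,147),(255,158),(241,356),(82,343)]
P=proj_z(c,[(a/3+225-.33,b/3+105-.33) for a,b in L],.09); print(P.round(4).tolist())
print([round(np.linalg.norm(P[i]-P[(i+1)%4]),4) for i in range(4)])
d=P[1]-P[0]+P[2]-P[3]; print("yaw",np.degrees(np.arctan2(d[0],-d[1])))
print("base mid",P[2:].mean(0),"open mid",P[:2].mean(0))
print(monitor.get_obs()['joints'].round(1))
```

```text
[[0.6855, -0.0395, 0.09], [0.6754, -0.1583, 0.09], [0.5251, -0.1435, 0.09], [0.5361, -0.026, 0.09]]
[np.float64(0.1192), np.float64(0.151), np.float64(0.118), np.float64(0.15)]
yaw -5.08262337751278
base mid [ 0.53061232 -0.08476075  0.09      ] open mid [ 0.68042095 -0.09889113  0.09      ]
[ 10.7  53.7  33.3  84.2 -33.9  52.4 -34.9]
```

Request:
{"op": "apply_moves", "data": {
  "commands": [
    {"x":-0.038,"y":0,"z":0,"rx":0,"ry":0,"rz":-0.8,"claw":1},
    {"x":0,"y":-0.045,"z":0,"rx":0,"ry":0,"rz":0,"claw":1},
    {"x":0,"y":-0.045,"z":0,"rx":0,"ry":0,"rz":0,"claw":1},
    {"x":0,"y":-0.045,"z":0,"rx":0,"ry":0,"rz":0,"claw":1},
    {"x":0,"y":-0.045,"z":0,"rx":0,"ry":0,"rz":0,"claw":1}
  ]
}}

```text
time: 11.75
tool_pos: [0.4905, -0.1102, 0.3189]
ee_rot: [[1.0, 0.029, 0.0], [0.029, -1.0, -0.0], [0.0, 0.0, -1.0]]
force: [1.8, 0.3, -1.0]
grip_width: 0.0725
```

Request:
{"op": "apply_moves", "data": {
  "commands": [
    {"x":0,"y":-0.024,"z":0,"rx":0,"ry":0,"rz":0,"claw":1},
    {"x":0,"y":0,"z":0.04,"rx":0,"ry":0,"rz":0,"claw":1},
    {"x":0,"y":0,"z":0.03,"rx":0,"ry":0,"rz":0,"claw":1},
    {"x":0,"y":0,"z":0,"rx":0,"ry":0,"rz":0,"claw":1},
    {"x":0,"y":0,"z":0,"rx":0,"ry":0,"rz":0,"claw":1}
  ]
}}

```text
time: 12.25
tool_pos: [0.4902, -0.0882, 0.2495]
ee_rot: [[1.0, 0.028, -0.0], [0.028, -1.0, -0.0], [-0.0, 0.0, -1.0]]
force: [-0.4, -1.6, 0.9]
grip_width: 0.0852
```

Run:
```python
from h import *
o=monitor.get_obs();print(o['time'],o['tool_pos'],o['force']);R=np.array(o['ee_rot']);print(np.degrees(np.arctan2(R[1,0],R[0,0])))
c=snap("scene","s10.png")
a=cv2.imread("pics/s10.png");cv2.imwrite("pics/s10z.png",cv2.resize(a[110:330,170:350],None,fx=2.7,fy=2.7,interpolation=cv2.INTER_CUBIC))
c=snap("top","t10.png")
a=cv2.imread("pics/t10.png");cv2.imwrite("pics/t10z.png",cv2.resize(a[105:280,225:425],None,fx=3,fy=3,interpolation=cv2.INTER_CUBIC))
```

```text
12.25 [ 0.49019116 -0.0882229   0.24946168] [-0.43050948 -1.55566025  0.87211856]
1.614267289868765
```

View pics/s10z.png

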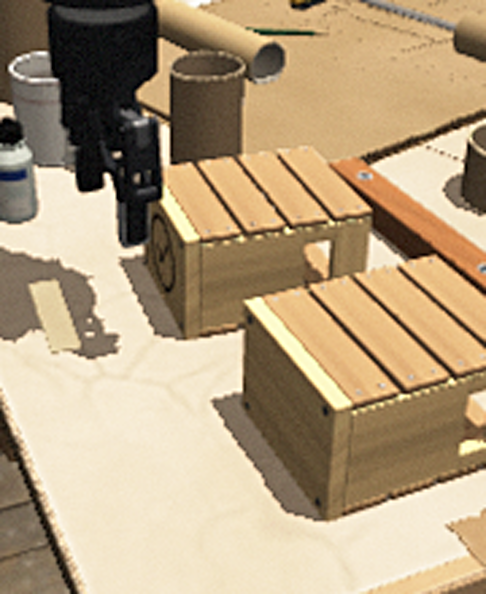

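View pics/t10z.png

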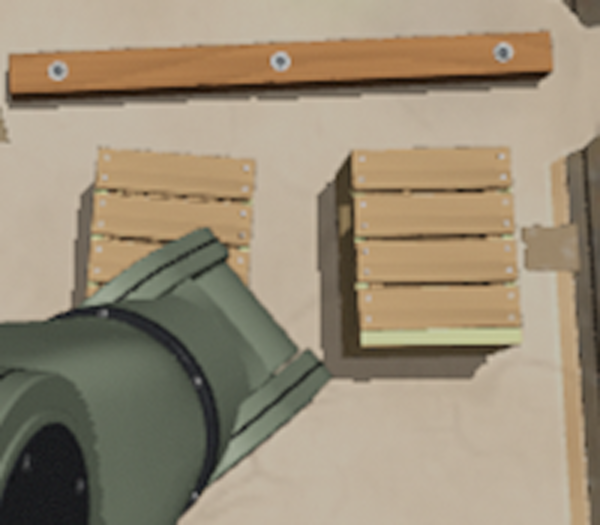

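Request:
{"op": "apply_moves", "data": {
  "commands": [
    {"x":0,"y":0,"z":0.042,"rx":0,"ry":0,"rz":0,"claw":1},
    {"x":0,"y":0,"z":0,"rx":0,"ry":0,"rz":0,"claw":1},
    {"x":0.012,"y":0,"z":0,"rx":0,"ry":0,"rz":0,"claw":1},
    {"x":0.008,"y":0,"z":0,"rx":0,"ry":0,"rz":0,"claw":1},
    {"x":0.006,"y":0,"z":0,"rx":0,"ry":0,"rz":0,"claw":1}
  ]
}}

```text
time: 12.85
tool_pos: [0.5167, -0.087, 0.2081]
ee_rot: [[1.0, 0.029, 0.001], [0.029, -1.0, -0.0], [0.001, 0.001, -1.0]]
force: [-2.9, -1.4, -0.1]
grip_width: 0.0851
```

Request:
{"op": "apply_moves", "data": {
  "commands": [
    {"x":0.006,"y":0,"z":0,"rx":0,"ry":0,"rz":0,"claw":1},
    {"x":0.006,"y":0,"z":0,"rx":0,"ry":0,"rz":0,"claw":1},
    {"x":0.006,"y":0,"z":0,"rx":0,"ry":0,"rz":0,"claw":1},
    {"x":0.006,"y":0,"z":0,"rx":0,"ry":0,"rz":0,"claw":1},
    {"x":0.006,"y":0,"z":0,"rx":0,"ry":0,"rz":0,"claw":1}
  ]
}}

```text
time: 13.35
tool_pos: [0.5461, -0.0865, 0.2073]
ee_rot: [[1.0, 0.028, -0.001], [0.028, -1.0, -0.0], [-0.001, 0.0, -1.0]]
force: [-7.9, -0.9, 8.2]
grip_width: 0.0853
```

Run:
```python
from h import *
o=monitor.get_obs();print(o['time'],o['tool_pos'],o['force'],o["wrist_torque"])
c=snap("scene","s11.png")
a=cv2.imread("pics/s11.png");cv2.imwrite("pics/s11z.png",cv2.resize(a[110:330,170:350],None,fx=2.7,fy=2.7,interpolation=cv2.INTER_CUBIC))
c=snap("top","t11.png")
a=cv2.imread("pics/t11.png");cv2.imwrite("pics/t11z.png",cv2.resize(a[105:280,225:425],None,fx=3,fy=3,interpolation=cv2.INTER_CUBIC))
```

```text
13.35 [ 0.54607904 -0.08645572  0.20731535] [-7.91797215 -0.93291078  8.23160582] [-0.55162108  1.08912801 -0.19464493]
```

View pics/s11z.png

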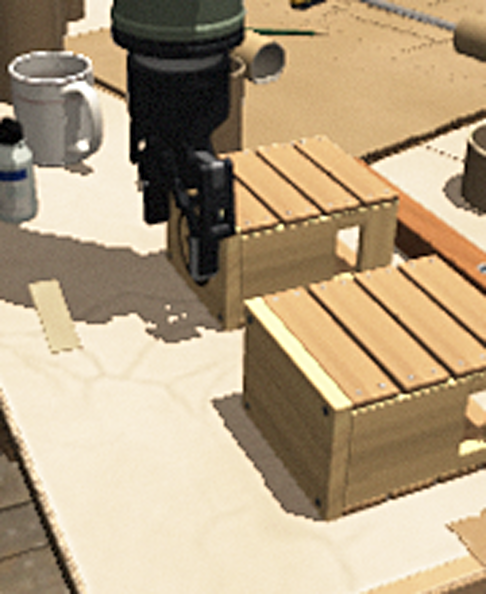

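View pics/t11z.png

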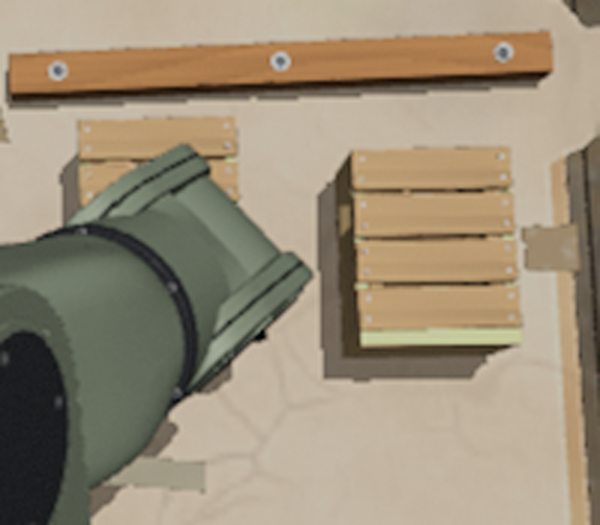

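Request:
{"op": "apply_moves", "data": {
  "commands": [
    {"x":-0.003,"y":0,"z":-0.01,"rx":0,"ry":0,"rz":0,"claw":1},
    {"x":0,"y":0,"z":0,"rx":0,"ry":0,"rz":0,"claw":1},
    {"x":0.004,"y":0,"z":0,"rx":0,"ry":0,"rz":0,"claw":1},
    {"x":0.005,"y":0,"z":0,"rx":0,"ry":0,"rz":0,"claw":1}
  ]
}}

```text
time: 13.85
tool_pos: [0.5523, -0.086, 0.2168]
ee_rot: [[1.0, 0.029, -0.001], [0.029, -1.0, 0.0], [-0.001, -0.0, -1.0]]
force: [-5.1, 0.6, 3.0]
grip_width: 0.0856
```

Run:
```python
from h import *
o=monitor.get_obs();print(o['time'],o['tool_pos'],o['force'],o["wrist_torque"])
c=snap("scene","s12.png")
a=cv2.imread("pics/s12.png");cv2.imwrite("pics/s12z.png",cv2.resize(a[130:250,200:340],None,fx=4,fy=4,interpolation=cv2.INTER_CUBIC))
```

```text
13.85 [ 0.55225785 -0.08603269  0.21678769] [-5.05610811  0.60672022  2.95990861] [-0.03598415  0.81351202 -0.02267729]
```

View pics/s12z.png

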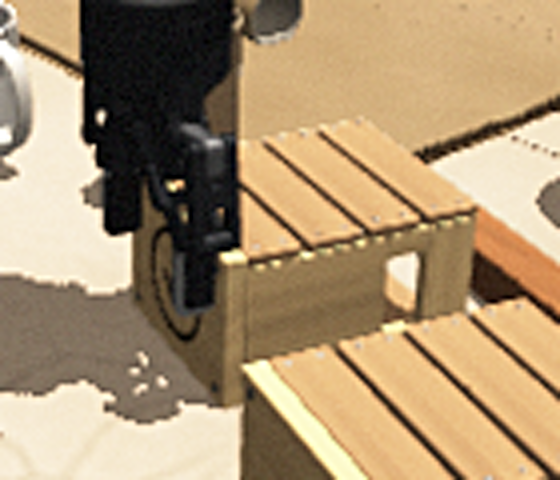

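Request:
{"op": "apply_moves", "data": {
  "commands": [
    {"x":0.006,"y":0,"z":0,"rx":0,"ry":0,"rz":0,"claw":1},
    {"x":0.006,"y":0,"z":0,"rx":0,"ry":0,"rz":0,"claw":1},
    {"x":0.005,"y":0,"z":0,"rx":0,"ry":0,"rz":0,"claw":1},
    {"x":0.004,"y":0,"z":0,"rx":0,"ry":0,"rz":0,"claw":1},
    {"x":0.003,"y":0,"z":0,"rx":0,"ry":0,"rz":0,"claw":1}
  ]
}}

```text
time: 14.4
tool_pos: [0.5765, -0.0852, 0.2166]
ee_rot: [[1.0, 0.029, -0.0], [0.029, -1.0, -0.0], [-0.0, 0.0, -1.0]]
force: [-1.8, 0.1, -1.3]
grip_width: 0.0853
```

Request:
{"op": "apply_moves", "data": {
  "commands": [
    {"x":0.003,"y":0,"z":0,"rx":0,"ry":0,"rz":0,"claw":1},
    {"x":0.003,"y":0,"z":0,"rx":0,"ry":0,"rz":0,"claw":1}
  ]
}}

```text
time: 14.6
tool_pos: [0.5823, -0.0851, 0.2166]
ee_rot: [[1.0, 0.029, -0.0], [0.029, -1.0, -0.0], [-0.0, 0.0, -1.0]]
force: [-1.0, -0.2, -1.0]
grip_width: 0.0857
```

Run:
```python
from h import *
o=monitor.get_obs();print(o['time'],o['tool_pos'],o['force'],o["wrist_torque"])
c=snap("top","t13.png")
a=cv2.imread("pics/t13.png");cv2.imwrite("pics/t13z.png",cv2.resize(a[105:225,225:335],None,fx=5,fy=5,interpolation=cv2.INTER_CUBIC))
```

```text
14.6 [ 0.58231334 -0.0850988   0.21663891] [-0.97097737 -0.17829836 -1.00234684] [ 0.01052296  0.29107775 -0.0694772 ]
```

View pics/t13z.png

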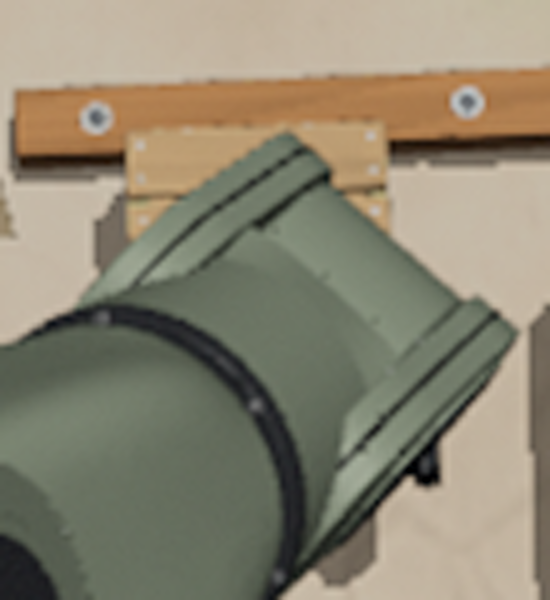

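Request:
{"op": "apply_moves", "data": {
  "commands": [
    {"x":0.003,"y":0,"z":0,"rx":0,"ry":0,"rz":0,"claw":1},
    {"x":0.002,"y":0,"z":0,"rx":0,"ry":0,"rz":0,"claw":1}
  ]
}}

```text
time: 14.85
tool_pos: [0.5873, -0.085, 0.2167]
ee_rot: [[1.0, 0.029, -0.0], [0.029, -1.0, -0.0], [-0.0, 0.0, -1.0]]
force: [-2.4, -0.0, 0.7]
grip_width: 0.0855
```

Run:
```python
from h import *
o=monitor.get_obs();print(o['time'],o['tool_pos'],o['force'],o["wrist_torque"])
c=optics.read_camera("top")
print(proj_z(c,[(127/5+225-.4,135/5+105-.4),(388/5+225-.4,122/5+105-.4)],.09))
```

```text
14.85 [ 0.58728418 -0.0849718   0.21670708] [-2.44622451 -0.01862164  0.69750281] [0.00992453 0.41863404 0.00806198]
[[ 0.73782981 -0.02319283  0.09      ]
 [ 0.74241268 -0.14313913  0.09      ]]
```

Request:
{"op": "apply_moves", "data": {
  "commands": [
    {"x":0.002,"y":0,"z":0,"rx":0,"ry":0,"rz":0,"claw":1},
    {"x":0.001,"y":0,"z":0,"rx":0,"ry":0,"rz":0,"claw":1}
  ]
}}

```text
time: 15.1
tool_pos: [0.5899, -0.085, 0.2167]
ee_rot: [[1.0, 0.029, -0.001], [0.029, -1.0, 0.0], [-0.001, -0.0, -1.0]]
force: [-9.7, 1.0, 6.8]
grip_width: 0.0853
```

Request:
{"op": "apply_moves", "data": {
  "commands": [
    {"x":0.001,"y":0,"z":0,"rx":0,"ry":0,"rz":0,"claw":1},
    {"x":0.001,"y":0,"z":0,"rx":0,"ry":0,"rz":0,"claw":1}
  ]
}}

```text
time: 15.3
tool_pos: [0.5906, -0.0851, 0.2167]
ee_rot: [[1.0, 0.028, -0.005], [0.028, -1.0, 0.001], [-0.005, -0.001, -1.0]]
force: [-28.2, 0.4, 16.9]
grip_width: 0.0853
```

Request:
{"op": "apply_moves", "data": {
  "commands": [
    {"x":-0.001,"y":0,"z":0,"rx":0,"ry":0,"rz":0,"claw":1},
    {"x":-0.001,"y":0,"z":0,"rx":0,"ry":0,"rz":0,"claw":1},
    {"x":-0.002,"y":0,"z":0,"rx":0,"ry":0,"rz":0,"claw":1},
    {"x":-0.01,"y":0,"z":0,"rx":0,"ry":0,"rz":0,"claw":1},
    {"x":-0.04,"y":0,"z":0,"rx":0,"ry":0,"rz":0,"claw":1}
  ]
}}

```text
time: 15.8
tool_pos: [0.5392, -0.086, 0.2164]
ee_rot: [[1.0, 0.031, 0.003], [0.031, -1.0, -0.001], [0.003, 0.001, -1.0]]
force: [0.0, -1.3, -1.1]
grip_width: 0.0856
```

Request:
{"op": "apply_moves", "data": {
  "commands": [
    {"x":-0.045,"y":0,"z":0,"rx":0,"ry":0,"rz":0,"claw":1},
    {"x":-0.03,"y":0,"z":-0.03,"rx":0,"ry":0,"rz":0,"claw":1},
    {"x":0,"y":0,"z":-0.045,"rx":0,"ry":0,"rz":0,"claw":1},
    {"x":0,"y":0,"z":-0.045,"rx":0,"ry":0,"rz":0,"claw":1},
    {"x":0,"y":0,"z":-0.045,"rx":0,"ry":0,"rz":0,"claw":1}
  ]
}}

```text
time: 16.3
tool_pos: [0.4628, -0.0886, 0.3838]
ee_rot: [[1.0, 0.028, 0.0], [0.028, -1.0, -0.001], [0.0, 0.001, -1.0]]
force: [1.1, 2.6, 0.5]
grip_width: 0.0854
```

Run:
```python
from h import *
o=monitor.get_obs();print(o['time'],o['tool_pos'],o['force'])
c=snap("top","t14.png")
a=cv2.imread("pics/t14.png");cv2.imwrite("pics/t14z.png",cv2.resize(a[105:225,225:335],None,fx=5,fy=5,interpolation=cv2.INTER_CUBIC))
c=snap("scene","s14.png")
a=cv2.imread("pics/s14.png");cv2.imwrite("pics/s14z.png",cv2.resize(a[130:280,200:350],None,fx=4,fy=4,interpolation=cv2.INTER_CUBIC))
```

```text
16.3 [ 0.46282094 -0.08863264  0.38377737] [1.07594326 2.63394883 0.52333929]
```

View pics/t14z.png

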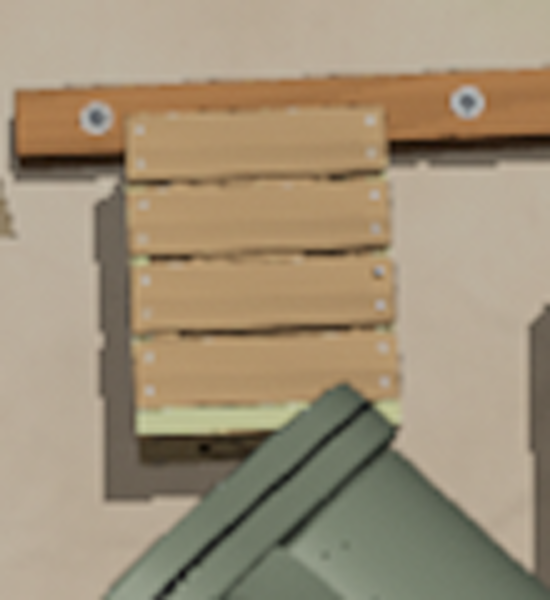

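View pics/s14z.png

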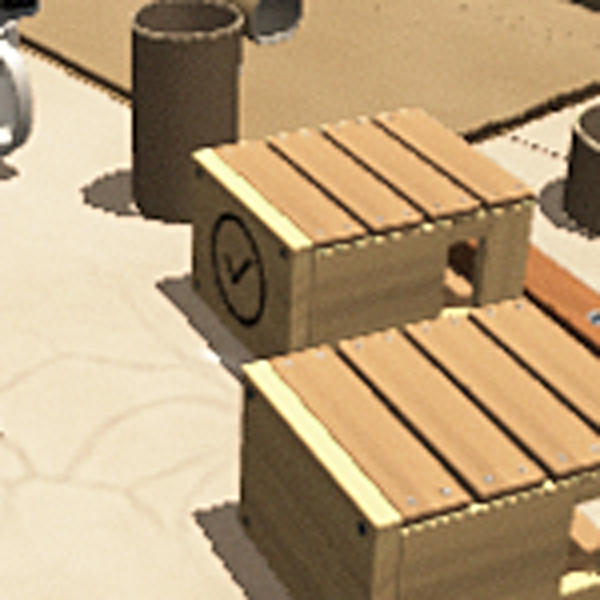

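Run:
```python
from h import *
c=optics.read_camera("top")
L=[(127,115),(386,106),(136,437)]
P=proj_z(c,[(a/5+225-.4,b/5+105-.4) for a,b in L],.09);print(P.round(4))
d=P[1]-P[0];print("yaw far edge",np.degrees(np.arctan2(d[0],-d[1])))
d=P[0]-P[2];print("yaw side",np.degrees(np.arctan2(d[1],d[0])),np.linalg.norm(d))
L=[(14,157),(125,153),(392,142),(549,135)]
Q=proj_z(c,[(a/5+225-.4,b/5+105-.4) for a,b in L],.03);print(Q.round(4))
d=Q[3]-Q[0];print("rail yaw",np.degrees(np.arctan2(d[0],-d[1])), "gap",[np.interp(p[1],Q[::-1,1],Q[::-1,0])-p[0] for p in P[:2]])
for n in ("mug","card_tube","paint"): print(n,[(proj_z(c,d["xy"],0).round(3)[0].tolist(),round(d["conf"],2)) for d in spotter.place_of("top",n)][:1])
```

```text
[[ 0.7474 -0.0233  0.09  ]
 [ 0.7501 -0.1424  0.09  ]
 [ 0.597  -0.0261  0.09  ]]
yaw far edge 1.2911636971405807
yaw side 1.071901726073459 0.1503658051565604
[[ 0.7453  0.0326  0.03  ]
 [ 0.7466 -0.0211  0.03  ]
 [ 0.7504 -0.1503  0.03  ]
 [ 0.7529 -0.2261  0.03  ]]
rail yaw 1.6758303310066243 gap [np.float64(-0.0007083858036213142), np.float64(0.00010180413839377955)]
mug [([0.538, 0.207, 0.0], 0.76)]
card_tube [([0.635, 0.08, 0.0], 0.85)]
paint [([0.46, 0.097, 0.0], 0.49)]
```

Request:
{"op": "apply_moves", "data": {
  "commands": [
    {"x":0,"y":0,"z":0.045,"rx":0,"ry":0,"rz":0,"claw":0},
    {"x":0,"y":0,"z":0.045,"rx":0,"ry":0,"rz":0,"claw":0},
    {"x":0,"y":0,"z":0.045,"rx":0,"ry":0,"rz":0,"claw":0},
    {"x":0,"y":0,"z":0.0,"rx":0,"ry":0,"rz":0,"claw":0},
    {"x":0,"y":0,"z":0,"rx":0,"ry":0,"rz":0,"claw":0}
  ]
}}

```text
time: 17.1
tool_pos: [0.463, -0.0891, 0.2471]
ee_rot: [[1.0, 0.028, -0.001], [0.028, -1.0, 0.0], [-0.001, -0.0, -1.0]]
force: [-0.0, 0.6, -0.2]
grip_width: 0.0121
```

Request:
{"op": "apply_moves", "data": {
  "commands": [
    {"x":0,"y":0,"z":0.03,"rx":0,"ry":0,"rz":0,"claw":0},
    {"x":0,"y":0,"z":0.01,"rx":0,"ry":0,"rz":0,"claw":0},
    {"x":0.04,"y":0,"z":0,"rx":0,"ry":0,"rz":0,"claw":0},
    {"x":0.04,"y":0,"z":0,"rx":0,"ry":0,"rz":0,"claw":0},
    {"x":0,"y":0,"z":0,"rx":0,"ry":0,"rz":0,"claw":0}
  ]
}}

```text
time: 17.6
tool_pos: [0.5469, -0.0851, 0.2086]
ee_rot: [[0.999, 0.033, 0.004], [0.033, -0.999, -0.002], [0.004, 0.002, -1.0]]
force: [-0.8, -0.0, -1.1]
grip_width: 0.0
```

Request:
{"op": "apply_moves", "data": {
  "commands": [
    {"x":0.016,"y":0.001,"z":0,"rx":0,"ry":0,"rz":0,"claw":0},
    {"x":0.014,"y":0,"z":0,"rx":0,"ry":0,"rz":0,"claw":0},
    {"x":0.007,"y":0,"z":0,"rx":0,"ry":0,"rz":0,"claw":0},
    {"x":0.003,"y":0,"z":0,"rx":0,"ry":0,"rz":0,"claw":0},
    {"x":0.001,"y":0,"z":0,"rx":0,"ry":0,"rz":0,"claw":0}
  ]
}}

```text
time: 18.1
tool_pos: [0.584, -0.0861, 0.2073]
ee_rot: [[1.0, 0.029, 0.0], [0.029, -1.0, -0.0], [0.0, 0.0, -1.0]]
force: [0.1, 0.3, 0.3]
grip_width: -0.0001
```

Request:
{"op": "apply_moves", "data": {
  "commands": [
    {"x":0.001,"y":0,"z":0,"rx":0,"ry":0,"rz":0,"claw":0},
    {"x":0.001,"y":0,"z":0,"rx":0,"ry":0,"rz":0,"claw":0}
  ]
}}

```text
time: 18.3
tool_pos: [0.5859, -0.0861, 0.2069]
ee_rot: [[1.0, 0.029, -0.0], [0.029, -1.0, -0.0], [-0.0, 0.0, -1.0]]
force: [0.8, 0.0, 0.1]
grip_width: -0.0
```

Request:
{"op": "apply_moves", "data": {
  "commands": [
    {"x":0.001,"y":0,"z":0,"rx":0,"ry":0,"rz":0,"claw":0},
    {"x":0.001,"y":0,"z":0,"rx":0,"ry":0,"rz":0,"claw":0}
  ]
}}

```text
time: 18.5
tool_pos: [0.5876, -0.0861, 0.2067]
ee_rot: [[1.0, 0.029, -0.002], [0.029, -1.0, 0.0], [-0.002, -0.0, -1.0]]
force: [-11.8, -1.4, 4.6]
grip_width: -0.0
```

Request:
{"op": "apply_moves", "data": {
  "commands": [
    {"x":0.001,"y":0,"z":0,"rx":0,"ry":0,"rz":0,"claw":0},
    {"x":0.001,"y":0,"z":0,"rx":0,"ry":0,"rz":0,"claw":0}
  ]
}}

```text
time: 18.7
tool_pos: [0.5882, -0.0862, 0.2063]
ee_rot: [[1.0, 0.028, -0.006], [0.028, -1.0, 0.001], [-0.006, -0.001, -1.0]]
force: [-28.4, 0.5, 12.0]
grip_width: 0.0002
```

Home against the rail (firm contact at once). Back off and clear.

Request:
{"op": "apply_moves", "data": {
  "commands": [
    {"x":-0.001,"y":0,"z":0,"rx":0,"ry":0,"rz":0,"claw":0},
    {"x":-0.001,"y":0,"z":0,"rx":0,"ry":0,"rz":0,"claw":0},
    {"x":-0.002,"y":0,"z":0,"rx":0,"ry":0,"rz":0,"claw":0},
    {"x":-0.01,"y":0,"z":0,"rx":0,"ry":0,"rz":0,"claw":0},
    {"x":-0.04,"y":0,"z":0,"rx":0,"ry":0,"rz":0,"claw":0}
  ]
}}

```text
time: 19.2
tool_pos: [0.5371, -0.0871, 0.2064]
ee_rot: [[1.0, 0.031, 0.002], [0.031, -1.0, -0.001], [0.002, 0.001, -1.0]]
force: [0.4, -0.9, -1.6]
grip_width: 0.0004
```

Request:
{"op": "apply_moves", "data": {
  "commands": [
    {"x":-0.045,"y":0,"z":0,"rx":0,"ry":0,"rz":0,"claw":0},
    {"x":-0.03,"y":0,"z":-0.03,"rx":0,"ry":0,"rz":0,"claw":0},
    {"x":0,"y":0,"z":-0.045,"rx":0,"ry":0,"rz":0,"claw":0},
    {"x":0,"y":0,"z":-0.045,"rx":0,"ry":0,"rz":0,"claw":0},
    {"x":0,"y":0,"z":-0.045,"rx":0,"ry":0,"rz":0,"claw":0}
  ]
}}

```text
time: 19.7
tool_pos: [0.4607, -0.0897, 0.3738]
ee_rot: [[1.0, 0.028, -0.0], [0.028, -1.0, -0.0], [-0.0, 0.0, -1.0]]
force: [1.4, 0.5, -0.1]
grip_width: 0.0005
```

Request:
{"op": "apply_moves", "data": {
  "commands": [
    {"x":0,"y":0,"z":0,"rx":0,"ry":0,"rz":0,"claw":0},
    {"x":0,"y":0,"z":0,"rx":0,"ry":0,"rz":0,"claw":0},
    {"x":0,"y":0,"z":0,"rx":0,"ry":0,"rz":0,"claw":0}
  ]
}}

```text
time: 20.0
tool_pos: [0.4611, -0.0895, 0.3711]
ee_rot: [[1.0, 0.029, -0.001], [0.029, -1.0, 0.0], [-0.001, -0.0, -1.0]]
force: [-1.5, 0.2, -0.8]
grip_width: 0.0
```

Run:
```python
from h import *
o=monitor.get_obs();print(o['time'],o['tool_pos'],o['force'])
c=snap("top","t15.png")
a=cv2.imread("pics/t15.png");cv2.imwrite("pics/t15z.png",cv2.resize(a[105:225,225:335],None,fx=5,fy=5,interpolation=cv2.INTER_CUBIC))
c=snap("scene","s15.png")
```

```text
20.0 [ 0.46113436 -0.08946908  0.37107277] [-1.45467891  0.17526865 -0.7717627 ]
```

View pics/t15z.png

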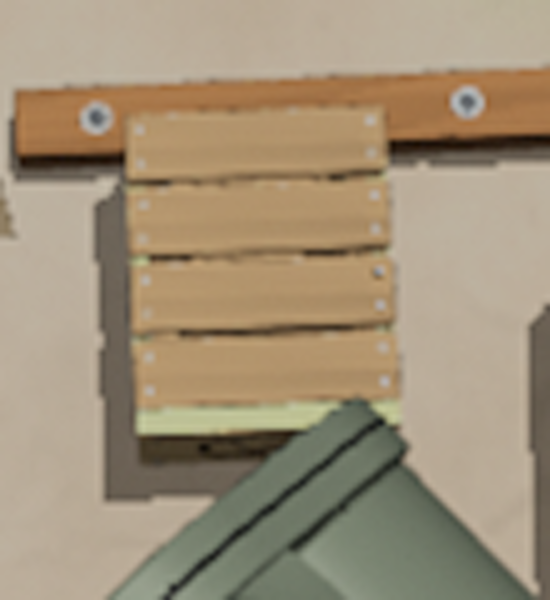

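View pics/s15.png

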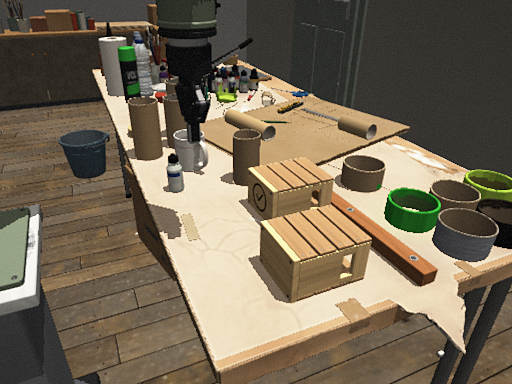

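```bash
python3 -c "
from h import *
print(manip.finish_job())"
```

```text
the job is handed in; nothing more can be done
None
```

I tipped both crates over away from the robot. The stamp showed on the left crate's base, so I pushed that one to the rail. The right crate, with only screws on the side of its base I could see, I left lying short of the rail with its base showing. The job was handed in at about 20 s, with the arm clear.

- **Fit against the rail:** in the top picture the stamped crate's open end is flush with the rail, with a gap of −0.7 to +0.1 mm. Its yaw measured 1.1–1.3° against 1.7° for the rail, about my measuring error. A second light push met the rail at once, and the picture afterwards looked unchanged.
- **Forces:** pressing home peaked at about 28 N sideways. An upward force of up to 17 N on the fingers suggests the base rose slightly. It lay flat again after I backed off.
- **Mug, card tube and paint bottle:** they look unmoved in the scene picture. The network's place for the paint bottle in the top view shifted about 13 mm, at a confidence of only 0.49. The scene picture shows it at the same pixels as at the start, so I take that reading as noise.

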